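# Set the joint spacer and hold the sample tile flush

### The arm

A 6-joint arm with a two-finger parallel gripper is mounted at the origin on the work surface. World frame = base frame: x ahead of the robot, y to its left, z up, the work surface at z = 0. Lengths are in m, angles in degrees, forces in N, time in s.
With the tool pointing down it reaches from about 0.4 to 0.825 m from the base axis. Payload 7 kg.
Tool frame: the origin (TCP) lies midway between the tips of the shut fingers; the grasp point (between the pads) lies 19 mm behind it; z points along the fingers, y is the line along which they close (so a half turn about z gives the same grasp; the last joint's range is limited). The gripper opens to 88 mm and grips with 3 to 60 N. Pads are 19 mm wide; open, the fingers measure 130 mm over their backs; the gripper's body (78 mm by 193 mm) begins 47 mm behind the grasp point.
Start: joints at [92.653, 20.546, 0.682, 0, -70.136, -16.507], TCP at [0.162, 0.655, 0.227] pointing down, gripper open.
Joint ranges: [-176.03, 176.03], [-82.01, 121.73], [-58.28, 71.71], [-173.87, 95.51], [-174.79, -0.11], [-173.66, 173.66]. Speed limits (degrees/s): [136.94, 136.94, 172.46, 180, 180, 180].

### API

Orientations are given as [roll, pitch, yaw] about the fixed x, y, z axes, in that order (R = Rz(yaw) Ry(pitch) Rx(roll)).
In Python, from plant import r gives the robot as it stands.
- The arm moves only by the tool drive_tool, never from a script. Its argument "commands" is a list of rows, each an object of numbers: "hand": the closure, from 0 (fully open) to 1 (shut); "tx", "ty", "tz": the shift along the world's x, y, z scaled (see below); "turn": the turn about the world's z scaled (see below). A call has 1 to 10 rows; each row is the pose to reach, as a shift and turn from the pose commanded when the call began; what a row does not reach only later rows make up. The controller multiplies each number of a shift by 0.6 m and each number of a turn by 90 degrees. A row lasts 1/10 s, in which the tool goes at most 50 mm and 8.59 degrees, less where a joint would pass 70% of its speed; a pose out of reach is approached as far as the arm can. A call with a number of a shift or a turn outside -1 to 1 is refused whole. A call with a gripper value outside its range is refused whole. The fingers move at their own pace and stop on an object; "grip_force" is the grip in N (left out, the last holds). Time passes only in rows, so rows that repeat a pose let the fingers close. It gives the time, the measured TCP pose, the force, the opening and the grip force at its end, in the units of the state.
- r.get_state(): the state, without advancing time (a new reading comes with each control period).
- r.capture(name): name is "scene" or "top" or "wrist"; returns a dict with "frame" (384x512x3 uint8, red, green, blue), "fx", "fy", "cx", "cy" (pixels), "D" ([k1, k2, p1, p2, k3] as OpenCV has them; the pictures are not rectified), "world_from_camera" (4x4, takes a point from camera to world coordinates); the wrist camera has in their place "T_tool_cam" (4x4, takes a point from camera to tool coordinates, whose origin is the TCP and whose axes are the flange's). Camera axes: x right, y down, z forward; pixel columns grow to the right and rows downward; lengths in m; the calibration is good to about 2 mm. A picture is of the moment at which its call begins: read the wrist's pose just before it. There is no depth.
- r.close_job(): hands the job in; it is judged then, once.
Trained networks look in the newest picture that a camera, given by its name, has taken for a name from the list of things; names that differ only in an ending like _2 or _b are one class to them, and where a whole thing is asked for, a point or a joint stands for the part that bears it (a point fixed in the world has none). Each returns a list of dicts, best first, with "score" (0 to 1); they miss things now and then, are a little off and sometimes report something else, mostly with a low value. They report only what shows in the picture. A call takes as long as a camera call.
- r.trace(label, camera): "pixels" (384x512 bool, what is visible of it) and "extent" ([left, top, right, bottom] in pixels, round what is visible of it).
The state is a dict: "time_s": time; "joints": joint angles; "qd": joint speeds; "joint_torque": joint torques, N m; "tcp_pos": TCP position; "eef_rot": TCP orientation; "contact_force": force on the tool from outside, world axes, zero at the start; "moment": the same for the moment, N m; "gripper_width": finger opening in m; "gripper_force": force on a finger pad.
Only numpy, scipy, OpenCV 4.12 (cv2) and the standard library are available. Lean on these libraries where they do the work, as an engineer would, in place of code of your own. Each camera call takes 0.05 s, during which the arm holds its last target. There are 200 camera calls.

### The job

On the sample board, stand the wooden spacer upright on the board in whichever of the two joints beside the raised middle tile is wide enough for it, about midway along the joint, and let go of it. Then, with the fingertips, gently press the middle tile down until it is fully flush with its neighbours, and finish while still holding it pressed there, with the spacer untouched in its joint. Leave the other things on the desk where they are.

Things in the scene. Friction and masses are not known exactly. Their poses are not given: they have to be found in the camera images.
- board: Plywood sample board lying fixed on the desk, 130 (its x) x 300 (its y) x 12 mm thick; origin at the centre of its underside, z up. Three white tiles in a row along its y: the middle tile at its centre, one fixed neighbour centred 90 mm to each side. All tiles are 100 mm long along the board's x and 12 mm thick.
- mid_top (a point): Centre of the top face of the middle tile, 100 x 70 mm (70 along the board's y), axes parallel to the board's. The tile rides on springy pads fixed to the board: raised, its top face is 30 mm above the desk; pressed fully down it is 24 mm above the desk, flush with its neighbours.
- mid_tile (a joint): How far the middle tile is pressed straight down, in m: 0 raised (as at the start), 0.006 flush with its neighbours and against a firm stop. It springs back up when let go; it takes about 2 N to start it and about 8 N to hold it flush.
- tile_broad: Fixed neighbour tile, 100 (x) x 90 (y) x 12 mm, origin at the centre of its underside, on the board, axes parallel to the board's. It may be on either side of the middle tile; the joint between it and the middle tile is 10 mm wide, too narrow for the spacer.
- tile_slim: Fixed neighbour tile, 100 (x) x 70 (y) x 12 mm, origin at the centre of its underside, on the board, axes parallel to the board's, on the other side. The joint between it and the middle tile is 20 mm wide and 100 mm long, its centre line 45 mm from this tile's centre and 45 mm from the middle tile's; its floor is the board, 12 mm above the desk.
- spacer_center (a point): Centre of the loose wooden spacer, a plain upright block 70 (its x, along the joint when set) x 16 (its y, the thickness that goes into the joint) x 50 mm high (z), about 45 g; it starts standing on the desk, centre 25 mm above it. Symmetric end for end. Grip it across its 16 mm thickness within its upper 25 mm: set in the joint its top is 62 mm above the desk, and the raised middle tile's top is at 30 mm.
- pen_cup: Bystander, leave alone: white plastic pen cup with pens, 72 mm across, 95 mm high (pens to 140 mm); origin at the centre of its underside.
- mug: Bystander, leave alone: white mug, 80 mm across, 90 mm high, handle to its +y; origin at the centre of its underside.
- tape: Bystander, leave alone: cardboard tape ring lying flat, 90 mm across, 24 mm high; origin at the centre of its underside.
- glue_jar: Bystander, leave alone: closed glue jar, 68 mm across, 75 mm high; origin at the centre of its underside.
- stapler: Bystander, leave alone: stapler, 130 x 34 mm, 48 mm high; origin at the centre of its underside.
- spare_tile: Bystander, leave alone: spare tile lying flat on the desk, 100 x 100 x 12 mm; origin at the centre of its underside.
- eraser: Bystander, leave alone: eraser, 55 x 24 x 14 mm; origin at the centre of its underside.

How it is judged (in metres and radians):
On the way:
1. the spacer stands down in the wide joint, let go, and the middle tile is still raised (y of spacer_center in the frame of board between -0.06 and 0.06 m and x of spacer_center in the frame of board between -0.025 and 0.025 m and z of spacer_center in the frame of board between 0.033 and 0.0395 m and (y of spacer_center in the frame of tile_slim between 0.039 and 0.051 m or y of spacer_center in the frame of tile_slim between -0.051 and -0.039 m) and angle between spacer_center's own z axis and vertical below 0.12 rad and contact force between each of the arm, the fingers and spacer below 0.3 N and value of joint mid_tile below 0.002 m), for 0.2 s.
At the end, for the whole second after the job is handed in: Spacer upright (0.12 rad) on the board in the 20 mm joint between middle and slimmer tile, within 25 mm of midway along it, untouched; fingers press the middle tile with over 3 N to within 1.5 mm of flush (joint above 0.0045 m) through the last second (y of spacer_center in the frame of board between -0.06 and 0.06 m and x of spacer_center in the frame of board between -0.025 and 0.025 m and z of spacer_center in the frame of board between 0.033 and 0.0395 m and (y of spacer_center in the frame of tile_slim between 0.039 and 0.051 m or y of spacer_center in the frame of tile_slim between -0.051 and -0.039 m) and angle between spacer_center's own z axis and vertical below 0.12 rad and contact force between each of the arm, the fingers and spacer below 0.3 N and value of joint mid_tile above 0.0045 m and contact force between the fingers and mid_tile above 3 N); the arm keeps its last pose, push and grip.
It fails at once if a bystander is displaced by more than 25 mm (distance of any of pen_cup, mug, tape, glue_jar, stapler, spare_tile, eraser from where it was at the start of the episode above 0.025 m).
It fails at once if the middle tile is pressed with more than 60 N (contact force between any of the arm, the fingers and mid_tile above 60 N).
It also fails if it takes over 46 s, if anything falls off the work surface, if the arm or the gripper's body presses on something with over 40 N, if the wrist force passes 120 N, or if a joint passes its speed limit or range.

## Working session

There is one attempt and no reset: what is moved stays moved. The work goes in short steps, Python scripts to look and compute and a tool call to move; the robot and the scene stay as the last step left them, time stands still between calls to the robot, and variables do not carry over. Pictures are saved under pics/ and viewed, at most 10 in all, crops included, and the job is handed in when it is done.

Besides the shell and the picture viewer there is one more tool, called as a command line: name --argument value ..., lists and objects as JSON in quotes. drive_tool: Moves the arm, as the interface text tells. Its arguments: {"type":"object","properties":{"commands":{"type":"array"},"grip_force":{"type":"number"}},"required":["commands"]}

```bash
mkdir -p pics; cat > h.py <<'E'
import numpy as np, cv2
from scipy.spatial.transform import Rotation as R
from plant import r
def cap(n):
    s=r.get_state(); c=r.capture(n)
    if n=="wrist":
        T=np.eye(4); T[:3,:3]=R.from_euler('xyz',s['eef_rot'],degrees=True).as_matrix(); T[:3,3]=s['tcp_pos']
        c['W']=T@c['T_tool_cam']
    else: c['W']=np.array(c['world_from_camera'])
    c['K']=np.array([[c['fx'],0,c['cx']],[0,c['fy'],c['cy']],[0,0,1.]])
    return c
def toplane(c,px,z):
    p=cv2.undistortPoints(np.array(px,float).reshape(-1,1,2),c['K'],np.array(c['D'],float)).reshape(-1,2)
    d=np.c_[p,np.ones(len(p))]@c['W'][:3,:3].T; o=c['W'][:3,3]
    return (o+d*((z-o[2])/d[:,2])[:,None])[:,:2]
def proj(c,P):
    V=np.linalg.inv(c['W']); rv,_=cv2.Rodrigues(V[:3,:3])
    return cv2.projectPoints(np.array(P,float).reshape(-1,3),rv,V[:3,3],c['K'],np.array(c['D'],float))[0].reshape(-1,2)
def save(c,n,s=1.5): cv2.imwrite('pics/'+n,cv2.resize(c['frame'][:,:,::-1],None,fx=s,fy=s))
E
python3 - <<'E'
from h import *
print({k:np.round(v,3) for k,v in r.get_state().items()})
H=dict(board=.012,mid_top=.03,tile_broad=.024,tile_slim=.024,spacer_center=.05,pen_cup=.09,mug=.09,tape=.024,glue_jar=.075,stapler=.048,spare_tile=.012,eraser=.014)
ims=[]
for cam in("top","scene"):
    c=cap(cam); ims.append(c['frame'])
    print(cam,np.round(c['W'][:3,3],2))
    for n,z in H.items():
        for d in r.trace(n,cam)[:2]:
            m=d['pixels'].astype(np.uint8)
            if m.sum()<5: continue
            q=max(cv2.findContours(m,0,2)[0],key=cv2.contourArea)
            bx=cv2.boxPoints(cv2.minAreaRect(q)); w=toplane(c,bx,z)
            print(n,round(d['score'],2),np.round(d['extent']),np.round(w.mean(0),3),np.round(w.ravel(),3))
    save(c,cam+'0.png')
E
```

```text
{'time_s': np.float64(0.0), 'joints': array([ 9.2650e+01,  2.0590e+01,  6.3400e-01, -2.1000e-02, -7.0136e+01,
       -1.6508e+01]), 'qd': array([-0.016,  0.007, -0.068, -0.009,  0.034, -0.173]), 'joint_torque': array([ 1.0000e-03, -5.8272e+01,  2.9305e+01,  6.9970e+00,  7.0000e-03,
       -0.0000e+00]), 'tcp_pos': array([0.162, 0.655, 0.226]), 'eef_rot': array([ 1.79906e+02, -7.00000e-03, -1.38650e+01]), 'contact_force': array([-0.662, -0.141, -0.013]), 'moment': array([-0.029, -0.042,  0.031]), 'gripper_force': np.float64(0.0), 'gripper_width': np.float64(0.088)}
top [ 0.54 -0.02  0.93]
board 0.94 [175. 195. 301. 248.] [0.56  0.042] [ 0.498  0.192  0.627  0.191  0.621 -0.109  0.493 -0.106]
mid_top 0.92 [218. 204. 251. 244.] [0.559 0.042] [0.609 0.076 0.608 0.008 0.51  0.009 0.511 0.077]
tile_broad 0.93 [180. 198. 220. 243.] [0.562 0.132] [0.612 0.177 0.61  0.086 0.513 0.087 0.514 0.177]
tile_slim 0.57 [259. 202. 294. 244.] [ 0.558 -0.049] [ 0.608 -0.013  0.606 -0.086  0.508 -0.084  0.509 -0.012]
spacer_center 0.97 [378. 245. 395. 275.] [ 0.463 -0.3  ] [ 0.498 -0.286  0.497 -0.316  0
[... 2137 characters left out ...]
3. 249. 118.] [ 0.499 -0.248] [ 0.53  -0.276  0.452 -0.276  0.469 -0.22   0.544 -0.22 ]
mug 0.69 [236. 253. 280. 303.] [0.76 0.19] [0.777 0.121 0.69  0.168 0.745 0.258 0.826 0.213]
tape 0.71 [156. 112. 191. 138.] [ 0.665 -0.352] [ 0.676 -0.422  0.605 -0.37   0.656 -0.283  0.724 -0.332]
glue_jar 0.96 [337. 293. 372. 336.] [0.645 0.368] [0.689 0.34  0.606 0.332 0.602 0.397 0.682 0.403]
stapler 0.74 [140. 157. 192. 202.] [ 0.783 -0.175] [ 0.832 -0.224  0.725 -0.231  0.736 -0.124  0.838 -0.121]
stapler 0.73 [200. 198. 238. 253.] [0.748 0.027] [ 0.768 -0.043  0.726 -0.048  0.73   0.098  0.769  0.1  ]
eraser 0.66 [317. 270. 341. 290.] [0.615 0.272] [0.642 0.257 0.584 0.26  0.588 0.287 0.645 0.283]
```

View pics/top0.png

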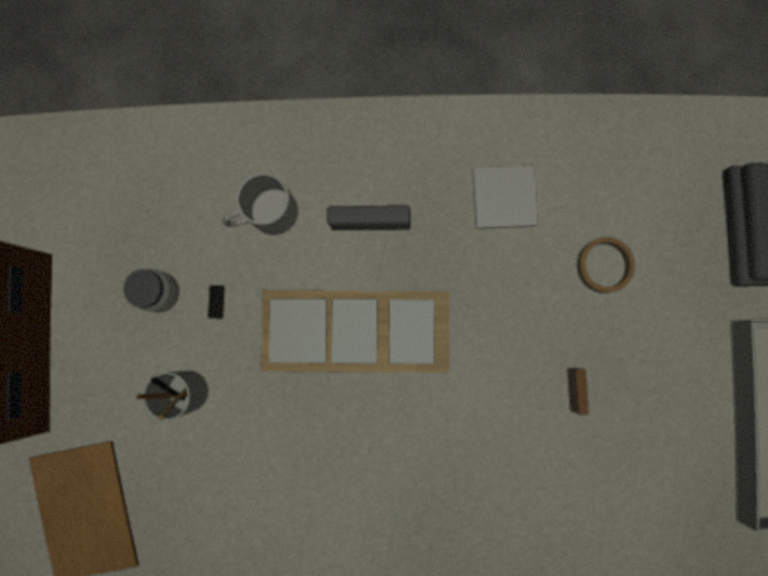

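The picture shows the board at (355,330) with the slim tile at its right end, so the wide joint is at about (384,330). The spacer is at (579,390) and the detections agree with the picture. I'll swing round with the radius kept out.

drive_tool --commands '[{"tx": 0.56,"ty": -0.5,"tz": 0.05,"turn": 0.154,"hand": 0},{"tx": 0.56,"ty": -0.5,"tz": 0.05,"turn": 0.154,"hand": 0},{"tx": 0.56,"ty": -0.5,"tz": 0.05,"turn": 0.154,"hand": 0},{"tx": 0.56,"ty": -0.5,"tz": 0.05,"turn": 0.154,"hand": 0},{"tx": 0.56,"ty": -0.5,"tz": 0.05,"turn": 0.154,"hand": 0},{"tx": 0.56,"ty": -0.5,"tz": 0.05,"turn": 0.154,"hand": 0},{"tx": 0.56,"ty": -0.5,"tz": 0.05,"turn": 0.154,"hand": 0},{"tx": 0.56,"ty": -0.5,"tz": 0.05,"turn": 0.154,"hand": 0},{"tx": 0.56,"ty": -0.5,"tz": 0.05,"turn": 0.154,"hand": 0},{"tx": 0.56,"ty": -0.5,"tz": 0.05,"turn": 0.154,"hand": 0}]'

```text
time_s: 2.3
tcp_pos: [0.5011, 0.3516, 0.257]
eef_rot: [180.0, -0.1, -0.3]
contact_force: [-1.0, -0.4, -0.6]
gripper_width: 0.0873
gripper_force: 0.0
```

drive_tool --commands '[{"tx": 0.05,"ty": -0.55,"tz": 0,"turn": 0},{"tx": 0.05,"ty": -0.55,"tz": 0,"turn": 0},{"tx": 0.05,"ty": -0.55,"tz": 0,"turn": 0},{"tx": 0.05,"ty": -0.55,"tz": 0,"turn": 0},{"tx": 0.05,"ty": -0.55,"tz": 0,"turn": 0},{"tx": 0.05,"ty": -0.55,"tz": 0,"turn": 0},{"tx": 0.05,"ty": -0.55,"tz": 0,"turn": 0},{"tx": 0.05,"ty": -0.55,"tz": 0,"turn": 0},{"tx": 0.05,"ty": -0.55,"tz": 0,"turn": 0}]'

```text
invalid input
```

```bash
cat > look.py <<'E'
import sys
from h import *
c=cap("wrist"); save(c,sys.argv[1]); print(np.round(r.get_state()['tcp_pos'],4),np.round(c['W'][:3,3],3))
for a in sys.argv[2:]:
    n,z=a.split(':')
    for d in r.trace(n,"wrist")[:2]:
        m=d['pixels'].astype(np.uint8); q=max(cv2.findContours(m,0,2)[0],key=cv2.contourArea)
        w=toplane(c,cv2.boxPoints(cv2.minAreaRect(q)),float(z))
        # rect fitted in the plane
        (cx,cy),s,an=cv2.minAreaRect((toplane(c,q.reshape(-1,2),float(z))*1000).astype(np.float32))
        print(n,round(d['score'],2),np.round(d['extent']),'c',round(cx,1),round(cy,1),np.round(s,1),round(an,1))
E
python3 look.py w1.png mid_top:.03 tile_slim:.024 tile_broad:.024 board:.012
```

```text
[0.4997 0.353  0.2567] [0.574 0.351 0.417]
mid_top 0.73 [459.  82. 510. 156.] c 561.3 46.0 [ 78.4 100.5] 89.6
tile_broad 0.75 [380.  74. 462. 159.] c 563.6 134.8 [ 95.1 100.3] 88.5
tile_broad 0.5 [255. 160. 315. 244.] c 449.7 310.6 [97.7 97.6] 63.4
board 0.91 [368.  61. 512. 168.] c 562.5 90.2 [216.3 132.5] 88.8
```

Hand has to be given in every row, apparently.

drive_tool --commands '[{"tx": 0.05,"ty": -0.55,"tz": 0,"turn": 0,"hand": 0},{"tx": 0.05,"ty": -0.55,"tz": 0,"turn": 0,"hand": 0},{"tx": 0.05,"ty": -0.55,"tz": 0,"turn": 0,"hand": 0},{"tx": 0.05,"ty": -0.55,"tz": 0,"turn": 0,"hand": 0},{"tx": 0.05,"ty": -0.55,"tz": 0,"turn": 0,"hand": 0},{"tx": 0.05,"ty": -0.55,"tz": 0,"turn": 0,"hand": 0},{"tx": 0.05,"ty": -0.55,"tz": 0,"turn": 0,"hand": 0},{"tx": 0.05,"ty": -0.55,"tz": 0,"turn": 0,"hand": 0},{"tx": 0.05,"ty": -0.55,"tz": 0,"turn": 0,"hand": 0}]'

```text
time_s: 3.45
tcp_pos: [0.5275, 0.0259, 0.2567]
eef_rot: [-180.0, -0.0, 0.0]
contact_force: [-0.8, -0.3, 0.2]
gripper_width: 0.0875
gripper_force: 0.0
```

```bash
python3 look.py w2.png mid_top:.03 tile_slim:.024 tile_broad:.024 board:.012
```

```text
[0.5275 0.0264 0.2566] [0.601 0.025 0.416]
mid_top 0.55 [213.  99. 268. 180.] c 560.9 42.4 [ 70.2 102. ] 88.2
mid_top 0.15 [  3. 178.  79. 222.] c 478.0 326.9 [121.7  62.4] 87.9
tile_slim 0.9 [281.  98. 343. 182.] c 557.6 -47.4 [ 72.7 102.2] 89.0
tile_slim 0.36 [ 62.  79.  84. 122.] c 610.7 259.8 [28.5 53.7] 86.8
tile_broad 0.6 [132.  96. 208. 179.] c 562.7 133.0 [ 93.  103.6] 88.8
tile_broad 0.28 [212.  96. 270. 179.] c 560.1 43.0 [ 73.  103.2] 87.7
board 0.95 [124.  85. 360. 188.] c 560.5 43.1 [301.1 131.4] 88.6
board 0.18 [  1. 180.  79. 224.] c 470.4 341.2 [128.5  63.9] 89.9
```

View pics/w2.png

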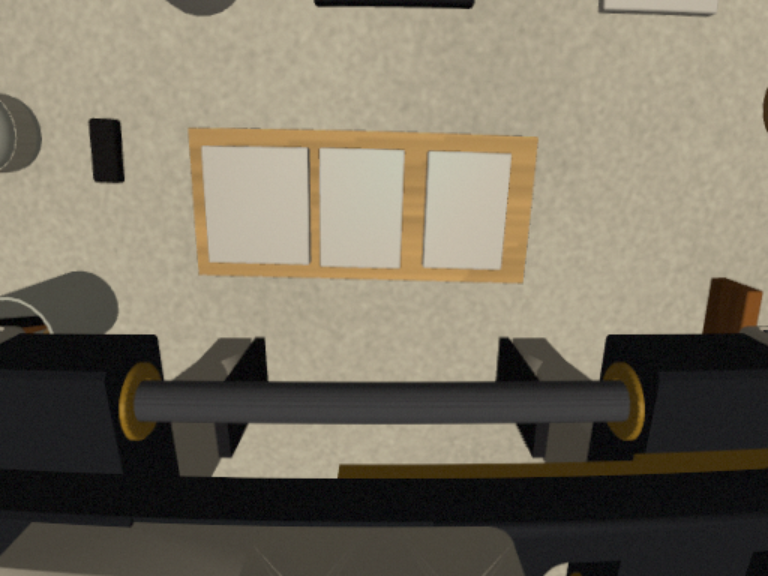

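The picture shows the three tiles square on the board. The wide joint is at (413,210), with board centre at about (0.5605, 0.043) and yaw about -1.4°. Next, the spacer.

drive_tool --commands '[{"tx": -0.167,"ty": -0.54,"tz": -0.09,"turn": 0,"hand": 0},{"tx": -0.167,"ty": -0.54,"tz": -0.09,"turn": 0,"hand": 0},{"tx": -0.167,"ty": -0.54,"tz": -0.09,"turn": 0,"hand": 0},{"tx": -0.167,"ty": -0.54,"tz": -0.09,"turn": 0,"hand": 0},{"tx": -0.167,"ty": -0.54,"tz": -0.09,"turn": 0,"hand": 0},{"tx": -0.167,"ty": -0.54,"tz": -0.09,"turn": 0,"hand": 0},{"tx": -0.167,"ty": -0.54,"tz": -0.09,"turn": 0,"hand": 0},{"tx": -0.167,"ty": -0.54,"tz": -0.09,"turn": 0,"hand": 0},{"tx": -0.167,"ty": -0.54,"tz": -0.09,"turn": 0,"hand": 0}]'

```text
time_s: 4.6
tcp_pos: [0.4272, -0.2991, 0.2021]
eef_rot: [-180.0, 0.0, -0.1]
contact_force: [0.0, 0.7, 0.9]
gripper_width: 0.0875
gripper_force: 0.0
```

```bash
python3 look.py w3.png spacer_center:.05
```

```text
[ 0.4277 -0.2984  0.2025] [ 0.5   -0.3    0.362]
spacer_center 0.76 [250. 113. 269. 181.] c 460.2 -305.0 [70.4 15.9] 2.1
```

View pics/w3.png

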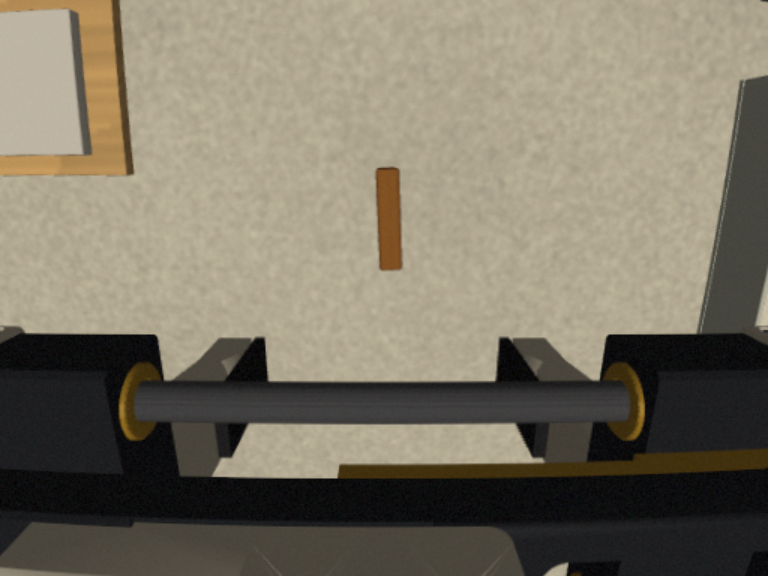

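Spacer at (388,218) in the picture, upright, clearly seen: (0.460,-0.305), yaw +2°. Descend.

drive_tool --commands '[{"tx": 0.054,"ty": -0.0103,"tz": -0.1,"turn": 0.022,"hand": 0},{"tx": 0.054,"ty": -0.0103,"tz": -0.2,"turn": 0.022,"hand": 0},{"tx": 0.054,"ty": -0.0103,"tz": -0.25,"turn": 0.022,"hand": 0},{"tx": 0.054,"ty": -0.0103,"tz": -0.294,"turn": 0.022,"hand": 0},{"tx": 0.054,"ty": -0.0103,"tz": -0.294,"turn": 0.022,"hand": 0},{"tx": 0.054,"ty": -0.0103,"tz": -0.294,"turn": 0.022,"hand": 0},{"tx": 0.054,"ty": -0.0103,"tz": -0.294,"turn": 0.022,"hand": 0}]'

```text
time_s: 5.4
tcp_pos: [0.4619, -0.3048, 0.0285]
eef_rot: [179.9, -0.2, 2.1]
contact_force: [-0.1, -0.0, 0.6]
gripper_width: 0.0876
gripper_force: 0.0
```

drive_tool --commands '[{"tx": 0,"ty": 0,"tz": 0,"turn": 0,"hand": 1},{"tx": 0,"ty": 0,"tz": 0,"turn": 0,"hand": 1},{"tx": 0,"ty": 0,"tz": 0,"turn": 0,"hand": 1},{"tx": 0,"ty": 0,"tz": 0,"turn": 0,"hand": 1},{"tx": 0,"ty": 0,"tz": 0,"turn": 0,"hand": 1},{"tx": 0,"ty": 0,"tz": 0,"turn": 0,"hand": 1},{"tx": 0,"ty": 0,"tz": 0,"turn": 0,"hand": 1},{"tx": 0,"ty": 0,"tz": 0,"turn": 0,"hand": 1},{"tx": 0,"ty": 0,"tz": 0,"turn": 0,"hand": 1},{"tx": 0,"ty": 0,"tz": 0,"turn": 0,"hand": 1}]' --grip_force 15

```text
time_s: 6.4
tcp_pos: [0.4598, -0.3048, 0.0261]
eef_rot: [-180.0, 0.0, 2.0]
contact_force: [-0.5, -0.1, -0.4]
gripper_width: 0.0161
gripper_force: 15.0
```

drive_tool --commands '[{"tx": 0,"ty": 0,"tz": 0.08,"turn": 0,"hand": 1},{"tx": 0,"ty": 0,"tz": 0.17,"turn": 0,"hand": 1},{"tx": 0.166,"ty": 0.504,"tz": 0.174,"turn": -0.038,"hand": 1},{"tx": 0.166,"ty": 0.504,"tz": 0.174,"turn": -0.038,"hand": 1},{"tx": 0.166,"ty": 0.504,"tz": 0.174,"turn": -0.038,"hand": 1},{"tx": 0.166,"ty": 0.504,"tz": 0.174,"turn": -0.038,"hand": 1},{"tx": 0.166,"ty": 0.504,"tz": 0.174,"turn": -0.038,"hand": 1},{"tx": 0.166,"ty": 0.504,"tz": 0.174,"turn": -0.038,"hand": 1},{"tx": 0.166,"ty": 0.504,"tz": 0.174,"turn": -0.038,"hand": 1},{"tx": 0.166,"ty": 0.504,"tz": 0.174,"turn": -0.038,"hand": 1}]'

```text
time_s: 7.4
tcp_pos: [0.5602, 0.0, 0.1304]
eef_rot: [-180.0, -0.0, -1.2]
contact_force: [-0.2, -0.5, -0.3]
gripper_width: 0.0158
gripper_force: 15.0
```

```bash
python3 look.py w4.png mid_top:.03 tile_slim:.024 board:.012 spacer_center:.124
```

```text
[ 0.5594 -0.0014  0.1303] [ 0.633 -0.002  0.29 ]
mid_top 0.88 [164. 137. 245. 226.] c 570.6 43.3 [71.4 83.3] 86.9
tile_slim 0.81 [265. 134. 348. 228.] c 567.4 -47.7 [70.7 84.9] 89.4
board 0.8 [ 48. 115. 370. 248.] c 562.2 43.1 [302.6 130.2] 89.1
spacer_center 0.88 [238. 169. 273. 311.] c 573.5 -1.0 [20.1 51.3] 87.9
```

View pics/w4.png

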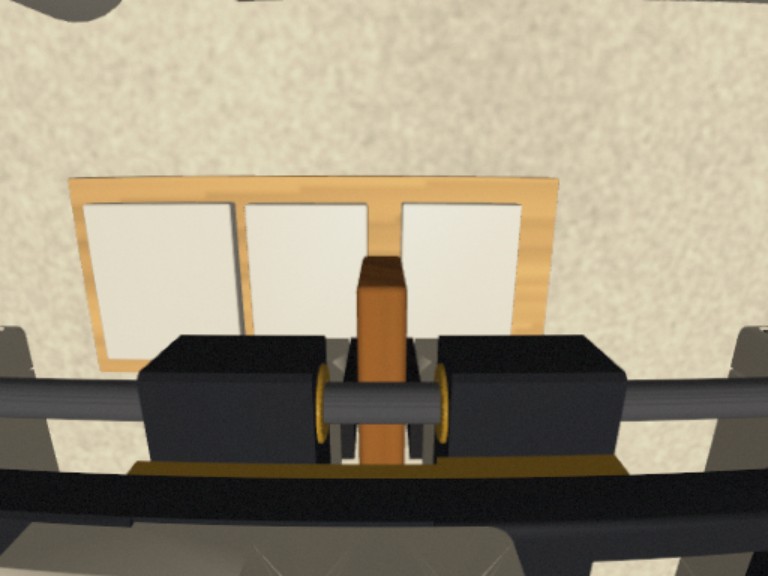

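The gripped spacer is at x 358–406, sitting over the joint at x 368–401. I'll compute the lateral offset from these edges.

```bash
python3 - <<'E'
from h import *
s=r.get_state(); print(s['tcp_pos'],s['eef_rot'])
c=cap("wrist"); g=cv2.cvtColor(c['frame'],cv2.COLOR_RGB2HSV)[:,:,1].astype(float)
# saturation marks wood (joint, spacer) against white tile / desk
for row,zl,zr in((140,.03,.024),(150,.03,.024),(160,.03,.024),(195,.1543,.1543),(205,.1543,.1543),(215,.1543,.1543)):
    l=cv2.GaussianBlur(g[row-1:row+2].mean(0)[None],(3,1),0)[0][225:285]; d=np.diff(l)
    a=225+d.argmax()+.5; b=225+d.argmin()+.5
    P,Q=toplane(c,[[a,row]],zl)[0],toplane(c,[[b,row]],zr)[0]
    print(row,a,b,np.round(P,4),np.round(Q,4),'mid',np.round((P+Q)/2,4))
E
```

```text
[ 0.55892917 -0.00362782  0.13047377] [ 1.79990660e+02  2.42765822e-02 -1.51332241e+00]
140 239.5 262.5 [0.6049 0.0071] [ 0.6037 -0.0127] mid [ 0.6043 -0.0028]
150 239.5 262.5 [0.5963 0.0074] [ 0.595  -0.0125] mid [ 0.5957 -0.0026]
160 240.5 262.5 [0.5876 0.0069] [ 0.5861 -0.0124] mid [ 0.5869 -0.0027]
195 237.5 270.5 [0.5924 0.0027] [ 0.592  -0.0127] mid [ 0.5922 -0.005 ]
205 237.5 270.5 [0.5875 0.0029] [ 0.5871 -0.0127] mid [ 0.5873 -0.0049]
215 237.5 270.5 [0.5825 0.0031] [ 0.5821 -0.0126] mid [ 0.5823 -0.0047]
```

drive_tool --commands '[{"tx": 0,"ty": 0.0025,"tz": -0.07,"turn": 0,"hand": 1},{"tx": 0,"ty": 0.0025,"tz": -0.11,"turn": 0,"hand": 1},{"tx": 0,"ty": 0.0025,"tz": -0.11,"turn": 0,"hand": 1},{"tx": 0,"ty": 0.0025,"tz": -0.11,"turn": 0,"hand": 1},{"tx": 0,"ty": 0.0025,"tz": -0.11,"turn": 0,"hand": 1},{"tx": 0,"ty": 0.0025,"tz": -0.11,"turn": 0,"hand": 1}]'

```text
time_s: 8.3
tcp_pos: [0.5605, -0.0009, 0.0661]
eef_rot: [-180.0, -0.1, -1.4]
contact_force: [0.0, 0.7, -0.2]
gripper_width: 0.0159
gripper_force: 15.0
```

```bash
cat > m.py <<'E'
from h import *
s=r.get_state(); z=s['tcp_pos'][2]; print(s['tcp_pos'],s['eef_rot'])
c=cap("wrist"); save(c,'w5.png'); g=cv2.cvtColor(c['frame'],cv2.COLOR_RGB2HSV)[:,:,1].astype(float)
zt=z+.024
for row in range(100,240,8):
    l=cv2.GaussianBlur(g[row-1:row+2].mean(0)[None],(3,1),0)[0][215:295]; d=np.diff(l)
    a=215+d.argmax()+.5; b=215+d.argmin()+.5
    o=[]
    for zl,zr in((.03,.024),(zt,zt)):
        P,Q=toplane(c,[[a,row]],zl)[0],toplane(c,[[b,row]],zr)[0]; o+=[np.round((P+Q)/2*1000,1),round((P-Q)[1]*1000,1)]
    print(row,a,b,*o)
E
python3 m.py
```

```text
[ 0.56046376 -0.00087719  0.06612806] [-1.79956329e+02 -1.46631528e-01 -1.43957501e+00]
100 237.5 243.5 [638.1   5.3] 3.5 [636.5   2.6] 2.6
108 232.5 276.5 [632.9  -3.6] 28.0 [633.   -3.4] 19.1
116 262.5 235.5 [6.28e+02 4.00e-01] -17.4 [629.7  -0.9] -11.8
124 258.5 232.5 [623.1   2.7] -16.9 [626.3   0.7] -11.4
132 222.5 259.5 [618.    5.5] 23.7 [622.8   2.8] 16.4
140 256.5 267.5 [612.6  -7.9] 7.3 [619.1  -6.4] 4.9
148 239.5 269.5 [607.5  -3. ] 19.7 [615.6  -3. ] 13.4
156 239.5 269.5 [602.2  -2.8] 19.8 [612.   -2.9] 13.5
164 240.5 269.5 [596.8  -3. ] 19.3 [608.3  -3. ] 13.2
172 240.5 269.5 [591.4  -2.9] 19.4 [604.6  -2.9] 13.3
180 240.5 268.5 [585.9  -2.4] 18.9 [600.9  -2.6] 12.9
188 238.5 269.5 [580.3  -2. ] 21.0 [597.1  -2.3] 14.4
196 237.5 270.5 [574.6  -1.9] 22.5 [593.2  -2.2] 15.4
204 237.5 270.5 [568.9  -1.7] 22.7 [589.3  -2.1] 15.5
212 237.5 270.5 [563.1  -1.6] 22.9 [585.3  -2. ] 15.7
220 237.5 270.5 [557.1  -1.4] 23.1 [581.2  -1.9] 15.8
228 237.5 271.5 [551.1  -1.7] 24.0 [577.1  -2.1] 16.4
236 237.5 270.5 [545.   -1.2] 23.4 [572.9  -1.7] 16.0
```

View pics/w5.png

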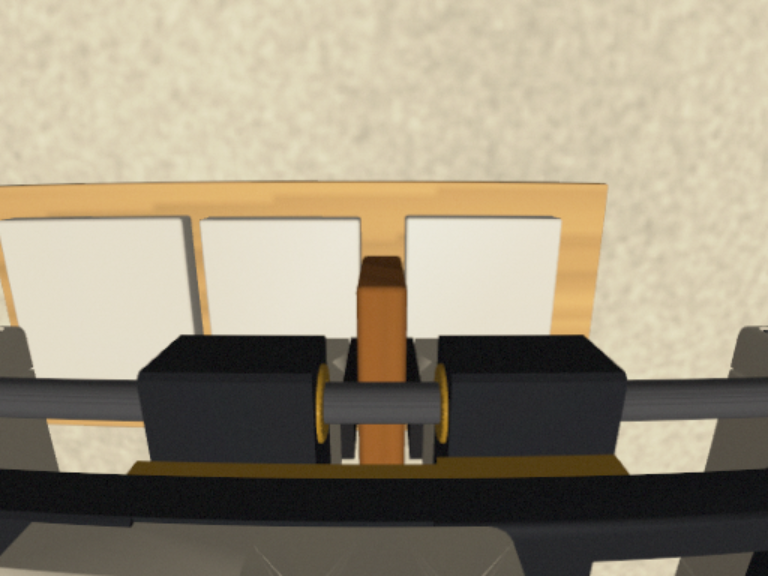

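Spacer is at (382,330) with the joint at x 360–405. Spacer is about 0.6 mm to +y of the joint centre. Correct that and lower.

drive_tool --commands '[{"tx": -0.001,"ty": -0.0009,"tz": 0,"turn": 0,"hand": 1},{"tx": -0.001,"ty": -0.0009,"tz": -0.01,"turn": 0,"hand": 1},{"tx": -0.001,"ty": -0.0009,"tz": -0.02,"turn": 0,"hand": 1},{"tx": -0.001,"ty": -0.0009,"tz": -0.03,"turn": 0,"hand": 1},{"tx": -0.001,"ty": -0.0009,"tz": -0.038,"turn": 0,"hand": 1},{"tx": -0.001,"ty": -0.0009,"tz": -0.042,"turn": 0,"hand": 1},{"tx": -0.001,"ty": -0.0009,"tz": -0.042,"turn": 0,"hand": 1},{"tx": -0.001,"ty": -0.0009,"tz": -0.042,"turn": 0,"hand": 1}]'

```text
time_s: 9.15
tcp_pos: [0.5589, -0.0015, 0.0393]
eef_rot: [180.0, 0.0, -1.4]
contact_force: [-0.3, 0.5, -0.4]
gripper_width: 0.0155
gripper_force: 15.0
```

drive_tool --commands '[{"tx": 0,"ty": 0,"tz": -0.002,"turn": 0,"hand": 1},{"tx": 0,"ty": 0,"tz": -0.002,"turn": 0,"hand": 1},{"tx": 0,"ty": 0,"tz": -0.002,"turn": 0,"hand": 1}]'

```text
time_s: 9.45
tcp_pos: [0.5589, -0.0014, 0.0383]
eef_rot: [-180.0, -0.0, -1.4]
contact_force: [0.4, 0.3, -0.2]
gripper_width: 0.0158
gripper_force: 15.0
```

drive_tool --commands '[{"tx": 0,"ty": 0,"tz": 0,"turn": 0,"hand": 0.6},{"tx": 0,"ty": 0,"tz": 0,"turn": 0,"hand": 0.6},{"tx": 0,"ty": 0,"tz": 0,"turn": 0,"hand": 0.6},{"tx": 0,"ty": 0,"tz": 0,"turn": 0,"hand": 0.6},{"tx": 0,"ty": 0,"tz": 0,"turn": 0,"hand": 0.6}]'

```text
time_s: 9.95
tcp_pos: [0.5588, -0.0015, 0.0382]
eef_rot: [180.0, -0.0, -1.4]
contact_force: [0.5, -0.3, 0.3]
gripper_width: 0.0347
gripper_force: 0.0
```

drive_tool --commands '[{"tx": 0,"ty": 0,"tz": 0.05,"turn": 0,"hand": 0.6},{"tx": 0,"ty": 0,"tz": 0.12,"turn": 0,"hand": 0.6},{"tx": 0,"ty": 0.05,"tz": 0.17,"turn": 0,"hand": 0.6},{"tx": 0,"ty": 0.085,"tz": 0.17,"turn": 0,"hand": 1},{"tx": 0,"ty": 0.085,"tz": 0.17,"turn": 0,"hand": 1},{"tx": 0,"ty": 0.085,"tz": 0.17,"turn": 0,"hand": 1},{"tx": 0,"ty": 0.085,"tz": 0.17,"turn": 0,"hand": 1},{"tx": 0,"ty": 0.085,"tz": 0.17,"turn": 0,"hand": 1}]'

```text
time_s: 10.75
tcp_pos: [0.5585, 0.0488, 0.1395]
eef_rot: [180.0, 0.1, -1.5]
contact_force: [-0.8, -0.2, -0.6]
gripper_width: 0.0027
gripper_force: 0.0
```

```bash
python3 look.py w6.png spacer_center:.062 mid_top:.03; python3 -c "
from h import *
c=cap('top'); cv2.imwrite('pics/t6.png',cv2.resize(c['frame'][150:270,150:330,::-1],None,fx=4,fy=4,interpolation=2))
for d in r.trace('spacer_center','top')[:1]:
  q=max(cv2.findContours(d['pixels'].astype(np.uint8),0,2)[0],key=cv2.contourArea)
  print(d['score'],cv2.minAreaRect((toplane(c,q.reshape(-1,2),.062)*1000).astype(np.float32)))
"
```

```text
[0.5586 0.0488 0.1396] [0.632 0.047 0.299]
spacer_center 0.83 [299. 147. 332. 224.] c 568.5 1.4 [23.3 62.9] 87.6
mid_top 0.63 [223. 132. 298. 236.] c 561.0 42.7 [70.2 99.7] 88.6
0.72 ((561.3328247070312, -3.9547009468078613), (13.529202461242676, 42.75143051147461), 88.93213653564453)
```

View pics/w6.png

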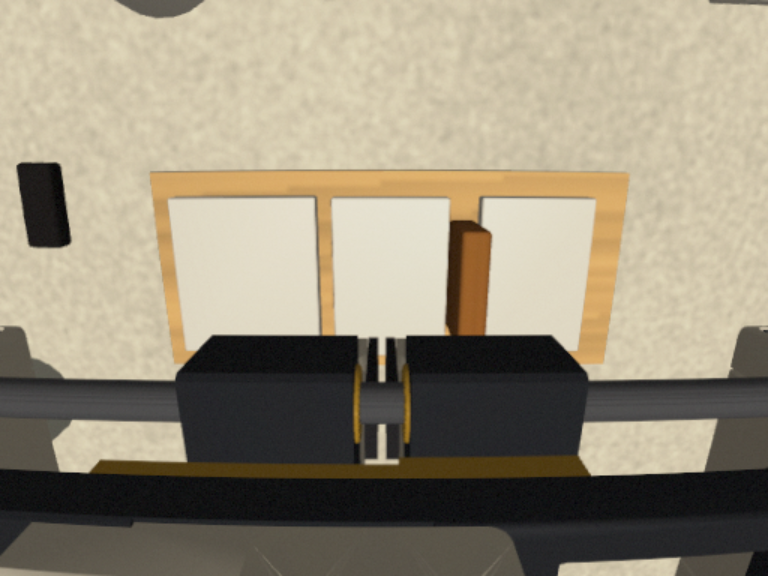

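The spacer stands upright in the wide joint at (468,280), and the tile is still raised. Fingers are shut, so I'll descend onto the middle tile.

drive_tool --commands '[{"tx": 0.003,"ty": 0.002,"tz": -0.08,"turn": 0,"hand": 1},{"tx": 0.003,"ty": 0.002,"tz": -0.13,"turn": 0,"hand": 1},{"tx": 0.003,"ty": 0.002,"tz": -0.16,"turn": 0,"hand": 1},{"tx": 0.003,"ty": 0.002,"tz": -0.174,"turn": 0,"hand": 1},{"tx": 0.003,"ty": 0.002,"tz": -0.174,"turn": 0,"hand": 1},{"tx": 0.003,"ty": 0.002,"tz": -0.174,"turn": 0,"hand": 1}]'

```text
time_s: 11.6
tcp_pos: [0.5613, 0.0509, 0.0366]
eef_rot: [-180.0, -0.1, -1.4]
contact_force: [-0.7, 0.6, -0.0]
gripper_width: 0.0
gripper_force: 0.0
```

drive_tool --commands '[{"tx": 0,"ty": 0,"tz": -0.005,"turn": 0,"hand": 1},{"tx": 0,"ty": 0,"tz": -0.01,"turn": 0,"hand": 1},{"tx": 0,"ty": 0,"tz": -0.0125,"turn": 0,"hand": 1},{"tx": 0,"ty": 0,"tz": -0.0125,"turn": 0,"hand": 1},{"tx": 0,"ty": 0,"tz": -0.0125,"turn": 0,"hand": 1},{"tx": 0,"ty": 0,"tz": -0.0125,"turn": 0,"hand": 1}]'

```text
time_s: 12.2
tcp_pos: [0.5613, 0.051, 0.0288]
eef_rot: [-180.0, -0.1, -1.4]
contact_force: [0.6, 0.9, 4.4]
gripper_width: 0.0006
gripper_force: 2.0
```

Contact. Continue to flush.

drive_tool --commands '[{"tx": 0,"ty": 0,"tz": -0.002,"turn": 0,"hand": 1},{"tx": 0,"ty": 0,"tz": -0.004,"turn": 0,"hand": 1},{"tx": 0,"ty": 0,"tz": -0.006,"turn": 0,"hand": 1},{"tx": 0,"ty": 0,"tz": -0.008,"turn": 0,"hand": 1},{"tx": 0,"ty": 0,"tz": -0.008,"turn": 0,"hand": 1},{"tx": 0,"ty": 0,"tz": -0.008,"turn": 0,"hand": 1}]'

```text
time_s: 12.8
tcp_pos: [0.5613, 0.051, 0.0243]
eef_rot: [-180.0, -0.1, -1.4]
contact_force: [0.1, 1.8, 11.0]
gripper_width: 0.0006
gripper_force: 5.2
```

drive_tool --commands '[{"tx": 0,"ty": 0,"tz": -0.0007,"turn": 0,"hand": 1},{"tx": 0,"ty": 0,"tz": -0.0007,"turn": 0,"hand": 1},{"tx": 0,"ty": 0,"tz": -0.0007,"turn": 0,"hand": 1},{"tx": 0,"ty": 0,"tz": -0.0007,"turn": 0,"hand": 1}]'

```text
time_s: 13.2
tcp_pos: [0.5613, 0.051, 0.0242]
eef_rot: [-180.0, -0.1, -1.4]
contact_force: [-2.6, 1.6, 14.1]
gripper_width: 0.0004
gripper_force: 7.1
```

```bash
python3 look.py w7.png spacer_center:.062 mid_top:.024; python3 -c "
from h import *
c=cap('scene'); cv2.imwrite('pics/s7.png',cv2.resize(c['frame'][120:280,210:380,::-1],None,fx=3.5,fy=3.5,interpolation=2)); print(r.get_state()['contact_force'],r.get_state()['tcp_pos'])"
```

```text
[0.5613 0.051  0.0242] [0.634 0.049 0.184]
spacer_center 0.98 [329. 178. 398. 248.] c 591.1 2.4 [37.7 21. ] 63.2
mid_top 0.63 [206. 153. 331. 308.] c 590.9 42.3 [69.9 41.4] 88.7
mid_top 0.63 [363. 150. 489. 313.] c 579.7 -46.5 [73.9 60.5] 88.8
[-1.76387417  1.82854759 13.94774823] [0.56128727 0.05100912 0.02423861]
```

View pics/w7.png

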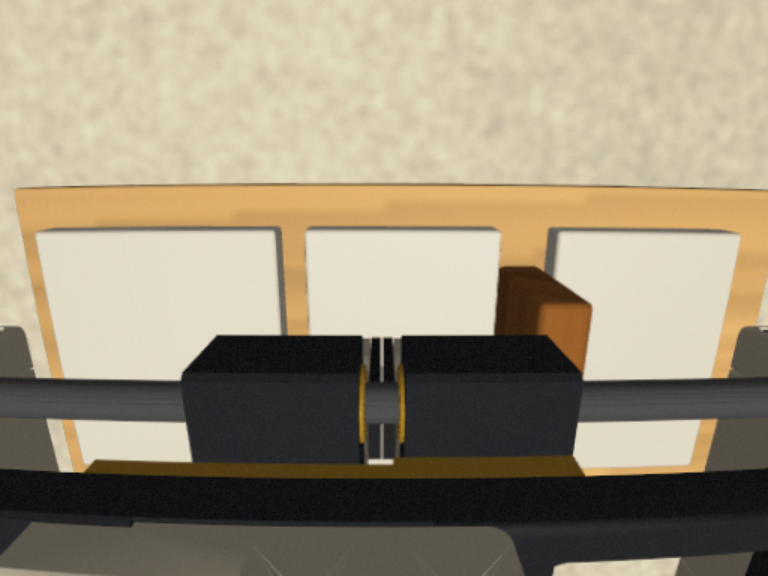

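View pics/s7.png

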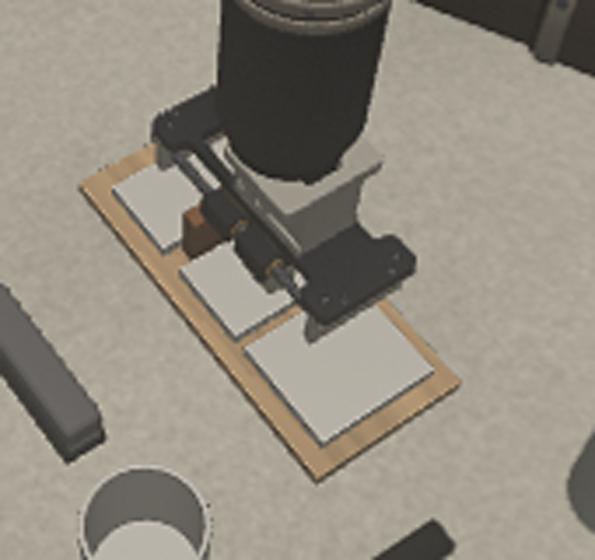

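The wrist view shows the spacer upright in the joint at (545,310). It is clear of the finger carriage, whose edge is at x=580 but well above it and about 6 mm to the side. The scene view agrees. The tile is against its stop (z 0.0242, 14 N), so I'm handing in.

```bash
python3 -c "
from plant import r
print(r.close_job())"
```

```text
the job is handed in; nothing more can be done
None
```

I handed the job in at about 13 s: the spacer stands upright and released in the 20 mm joint, and the shut fingertips hold the middle tile flush (z 0.0242 m, about 14 N); the hand-in gave no verdict.

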